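Set the length stop of a portioning board

ROBOT

A 7-joint arm with a two-finger parallel gripper is mounted at the origin on a cart in front of the work surface, level with it; the furniture and walls round the work are solid. World frame = base frame: x ahead of the robot, y to its left, z up, the work surface at z = 0. Lengths are in m, angles in rad, forces in N, time in s.
With the tool pointing down it reaches from about 0.4 to 0.9 m from the base axis. Payload 5.5 kg.
Tool frame: the origin (TCP) lies midway between the tips of the shut fingers; the grasp point (between the pads) lies 19 mm behind it; z points along the fingers, y is the line along which they close (so a half turn about z gives the same grasp; the last joint's range is limited). The gripper opens to 85 mm and grips with 20 to 120 N. Pads are 22 mm wide; open, the fingers measure 114 mm over their backs; the gripper's body (76 mm by 85 mm) begins 54 mm behind the grasp point. The pads swing forward as they close: fully open they stand 13 mm farther back than shut.
Start: joints at [-1.07, 0.501, -0.427, 1.55, 0.221, 1.138, -0.21], TCP at [0.153, 0.632, 0.201] pointing down, gripper open.
Joint ranges: [-2.88, 2.88], [-0.31, 2.03], [-1.54, 1.56], [0.2, 2.42], [-1.41, 4.55], [0.19, 2.02], [-2.57, 2.57]. Speed limits (rad/s): [2.57, 2.57, 3.14, 3.14, 3.14, 3.14, 3.14].

INTERFACE

Orientations are given as a unit quaternion [w, x, y, z].
In Python, from cell import bot gives the robot as it stands. The module is installed in compiled form; this text tells all that it offers.
- The arm moves only by the tool drive_tool, never from a script. Its argument "series" is a list that holds one entry, the list of rows, each a list of 6 numbers: the shift along the tool's x, y, z each as a share of 0.4 m, from -1 to 1, then the turn, a rotation vector about the tool's x, y, z each as a share of 45 degrees, from -1 to 1. In form: [[[x, y, z, rx, ry, rz], ...]]. A call has 1 to 10 rows; each row shifts and turns the commanded pose from where the row before left it, along the tool's axes as they then stand; what a row does not reach is not made up. A row lasts 1/10 s, in which the tool goes at most 50 mm and 8.59 degrees, less where a joint would pass 70% of its speed; a pose out of reach is approached as far as the arm can. A call with a number of a shift or a turn outside -1 to 1 is refused whole. A call with a gripper value outside its range is refused whole. "gripper" is the opening in per cent of the stroke, from 0 (shut) to 100 (fully open), set as the call begins (left out, the last holds). The fingers move at their own pace and stop on an object; "force" is the grip in N (left out, the last holds). Time passes only in rows, so rows that do not move let the fingers close. It gives the time, the measured TCP pose, the force, the opening and the grip force at its end, in the units of the state.
- bot.state(): the state, without advancing time (a new reading comes with each control period).
- bot.grab_frame(name): name is "side" or "top" or "wrist"; returns (picture, depth): 420x560x3 uint8, red, green, blue; 420x560 float32, m along the optical axis (not along the pixel's ray), 0 where there is no reading.
- bot.get_calibration(name): a dict with "fx", "fy", "cx", "cy" (pixels), "rvec" (rotation vector, rad) and "tvec" (3), from world to camera coordinates, as OpenCV has them; the wrist camera has in their place "T_tool_cam" (4x4, takes a point from camera to tool coordinates, whose origin is the TCP and whose axes are the flange's). Camera axes: x right, y down, z forward; pixel columns grow to the right and rows downward; lengths in m; the calibration is good to about 2 mm. A picture is of the moment at which its call begins: read the wrist's pose just before it. get_calibration takes no time and is no camera call.
- bot.job_done(): hands the job in; it is judged then, once.
Trained networks look in the newest picture that a camera, given by its name, has taken for a name from the list of things; names that differ only in an ending like _2 or _b are one class to them, and where a whole thing is asked for, a point or a joint stands for the part that bears it (a point fixed in the world has none). Each returns a list of dicts, best first, with "p" (0 to 1); they miss things now and then, are a little off and sometimes report something else, mostly with a low value. They report only what shows in the picture. A call takes as long as a camera call.
- bot.spot_in(camera, name): "bbox" ([left, top, right, bottom] in pixels, round what is visible of it).
- bot.spot_point(camera, name): "location" ([row, column] in pixels: a listed point, or the origin of a listed thing).
The state is a dict: "clock": time; "q": joint angles; "qvel": joint speeds; "tau": joint torques, N m; "tool_pos": TCP position; "eef_rot": TCP orientation; "ft_force": force on the tool from outside, world axes, zero at the start; "torque": the same for the moment, N m; "grip_width": finger opening in m; "grasp_force": force on a finger pad.
Only numpy, scipy, OpenCV 4.12 (cv2) and the standard library are available. Lean on these libraries where they do the work, as an engineer would, in place of code of your own. Each camera call takes 0.05 s, during which the arm holds its last target. There are 200 camera calls.

TASK

With closed fingers, push the blue stop carriage by its left end along the rail of the white portioning board until its spring plunger rides over the low red lug and drops into the dip of the red clamp; do not force it over the high lug beyond. Do not grip the carriage or pull its plunger up, leave everything else where it stands, and finish with the hand clear of the stop.

Things in the scene. Friction and masses are not known exactly. Their poses are not given: they have to be found in the camera images.
- board: white portioning board, fixed to the table, 180 (x) x 420 (y) x 15 mm thick; origin at the centre of its underside, z up. A steel rail 20 mm wide runs along its y axis at x = -70 mm, top of the rail 45 mm above the table; at both ends of the rail (y = +-192 mm) stand dark feet 51 mm high. The board is turned differently each time.
- carriage (a joint): travel in m of the blue carriage along the rail, 0 at the left (+y of the board), growing as it moves towards -y of the board, up to 0.28. Rail friction is about 0.8 N and it stays where it is left; it cannot leave the rail.
- push_wall (a point): centre of the outer (left, +y) face of the blue carriage's flat push wall; the face is 46 mm wide across the rail (board x) and 35 mm high, from 58 to 93 mm above the table. Its axes are the board's: push along -y. The carriage is 78 mm long; behind it an aluminium stop plate reaches over the board (+x side) to 85 mm from the rail axis.
- pin (a point): point of the carriage below its spring plunger, at rail-top height (45 mm above the table), 47 mm ahead (-y) of the face of the push wall; axes as the board's. Moves with the carriage.
- plunger (a joint): lift in m of the spring plunger (black knob on a steel pin, top of the knob 113 mm above the table): 0 when fully down, as on the bare rail and in the dip; 0.0034 on top of the low lug. Spring-loaded downward with about 8 N.
- notch (a point): bottom of the dip in the red clamp, on the rail top (45 mm above the table); axes as the board's. The clamp sits at a different place along the rail each time. +y of it: low rounded lug (crest 10.7 mm before the dip, 4 mm high); -y of it: high lug (crest 16.3 mm beyond, 12 mm high). The carriage bridges over both.
- clamp: red clamp fixed on the rail; origin and axes as notch. The plunger meets the low lug 21 mm before the dip: the push rises to 6 to 8 N, falls away over the crest, and the plunger draws the carriage the last 8 mm into the dip by itself and keeps it there. Against the high lug the push rises steeply; at about 28 N it would ride over.
- ramekin: bystander: ribbed cream ramekin, 68 mm wide, 37 mm high, standing on the right end of the board; origin at the centre of its underside, z up. Loose; leave it alone.
- salt_mill: bystander: clear mill with grey cap and white filling, 44 mm wide, 90 mm high, standing on the left end of the board, behind the rail; origin at the centre of its underside, z up. Loose; leave it alone.
- red_bottle: bystander: red squeeze bottle, 66x70 mm, 233 mm high, at the back of the table; origin at the centre of its underside, z up. Loose; leave it alone.
- spice_jar: bystander: spice jar with yellow lid, 45 mm wide, 100 mm high, at the back of the table; origin at the centre of its underside, z up. Loose; leave it alone.
- pepper_mill: bystander: clear mill with grey cap and dark filling, 44 mm wide, 90 mm high, standing on the far edge of the board, out of the way of the stop plate; origin at the centre of its underside, z up. Loose; leave it alone.

How it is judged:
On the way, in this order (a step that is already met when the one before it is completed fails the run):
1. the fingers push the carriage along the rail (contact force between the fingers and carriage above 0.5 N and distance of pin from where it was at the start of the episode above 0.015 m and y of pin in the frame of notch above 0.005 m).
2. the plunger drops into the dip of the clamp (y of pin in the frame of notch between -0.004 and 0.004 m and value of joint plunger below 0.002 m), for 0.2 s.
At the end, for the whole second after the job is handed in: The carriage is at rest with its plunger over the dip of the clamp, within 4 mm along the rail, the plunger fully down (lift under 2 mm), and every loose thing within 15 mm of where it stood (all of step 2 and velocity of joint carriage between -0.005 and 0.005 m/s and distance of each of ramekin, salt_mill, red_bottle, spice_jar, pepper_mill from where it was at the start of the episode below 0.015 m); the robot touches nothing.
It fails at once if the carriage is pushed past the dip (12 mm beyond it) (y of pin in the frame of notch below -0.012 m).
It fails at once if the plunger is pulled up or forced up the high lug (lift over 9 mm) (value of joint plunger above 0.009 m).
It fails at once if the carriage is gripped or straddled: the point between the finger pads is inside it (y of the grasp point in the frame of push_wall between -0.078 and -0.004 m and x of the grasp point in the frame of push_wall between -0.035 and 0.035 m and z of the grasp point in the frame of push_wall below 0.017 m).
It fails at once if the stop plate is gripped: the point between the finger pads is inside it (y of the grasp point in the frame of push_wall between -0.084 and -0.064 m and x of the grasp point in the frame of push_wall between 0.01 and 0.09 m and z of the grasp point in the frame of push_wall below 0 m).
It fails at once if a loose thing is moved or lifted by more than 15 mm (distance of any of ramekin, salt_mill, red_bottle, spice_jar, pepper_mill from where it was at the start of the episode above 0.015 m).
It also fails if it takes over 38 s, if anything falls off the work surface, if the arm or the gripper's body presses on something with over 40 N, if the wrist force passes 120 N, or if a joint passes its speed limit or range.

## Working session

There is one attempt and no reset: what is moved stays moved. The work goes in short steps, Python scripts to look and compute and a tool call to move; the robot and the scene stay as the last step left them, time stands still between calls to the robot, and variables do not carry over. Pictures are saved under pics/ and viewed, at most 10 in all, crops included, and the job is handed in when it is done.

Besides the shell and the picture viewer there is one more tool, called after "Call:" as a command line: name --argument value ..., lists and objects as JSON in quotes. drive_tool: Moves the arm, as the interface text tells. Its arguments: {"type":"object","properties":{"series":{"type":"array","items":{"type":"array","items":{"type":"array","items":{"type":"number"}}}},"gripper":{"type":"number"},"force":{"type":"number"}},"required":["series"]}

```bash
mkdir -p pics; cat > h.py <<'E'
import numpy as np, cv2
from scipy.spatial.transform import Rotation as R
from cell import bot
def look(cam,name=None):
    st=bot.state(); im,d=bot.grab_frame(cam)
    if name: cv2.imwrite('pics/'+name,im[:,:,::-1])
    return st,im,d
def ext(cam,st):
    c=bot.get_calibration(cam)
    if 'rvec' in c:
        Rm=cv2.Rodrigues(np.array(c['rvec'],float))[0]; t=np.array(c['tvec'],float).ravel()
        return c,Rm.T,-Rm.T@t
    T=np.array(c['T_tool_cam']); q=st['eef_rot']; Rt=R.from_quat([q[1],q[2],q[3],q[0]]).as_matrix()
    return c,Rt@T[:3,:3],Rt@T[:3,3]+np.array(st['tool_pos'])
def ray(cam,st,row,col,z=None,depth=None):
    c,Rw,o=ext(cam,st)
    v=Rw@np.array([(col-c['cx'])/c['fx'],(row-c['cy'])/c['fy'],1.])
    return o+v*(depth if depth is not None else (z-o[2])/v[2])
E
cat > a.py <<'E'
from h import *
np.set_printoptions(precision=4,suppress=True)
for cam in ['top','side']:
    st,im,d=look(cam,cam+'1.png')
    for n,z in [('push_wall',.0755),('pin',.045),('notch',.045),('board',0),('salt_mill',.015),('pepper_mill',.015),('ramekin',.015)]:
        r=bot.spot_point(cam,n)
        for x in r[:2]: print(cam,n,round(x['p'],2),np.round(x['location']),ray(cam,st,*x['location'],z=z))
print(st['clock'],st['tool_pos'],st['eef_rot'],st['q'],st['ft_force'])
E
python3 a.py
```

```text
top push_wall 0.81 [255. 196.] [0.5258 0.1022 0.0755]
top notch 0.69 [266. 270.] [ 0.5048 -0.0426  0.045 ]
top board 0.75 [231. 280.] [ 0.5751 -0.06    0.    ]
top salt_mill 0.54 [206. 203.] [0.6278 0.1005 0.015 ]
top salt_mill 0.28 [264. 268.] [ 0.5079 -0.0365  0.015 ]
top pepper_mill 0.57 [207. 319.] [ 0.6259 -0.1427  0.015 ]
top ramekin 0.58 [223. 365.] [ 0.5925 -0.2375  0.015 ]
side push_wall 0.58 [265. 334.] [0.524  0.1076 0.0755]
side pin 0.93 [260. 329.] [0.5199 0.0558 0.045 ]
side notch 0.42 [231. 323.] [ 0.5129 -0.0411  0.045 ]
side board 0.73 [244. 292.] [ 0.5754 -0.0587  0.    ]
side board 0.66 [281. 191.] [0.788  0.0502 0.    ]
side pepper_mill 0.55 [219. 267.] [ 0.6264 -0.1418  0.015 ]
side ramekin 0.65 [200. 280.] [ 0.5878 -0.2267  0.015 ]
0.4 [0.1531 0.6316 0.2006] [-0.      0.1186  0.9929 -0.0002] [-1.0698  0.5011 -0.427   1.5506  0.2208  1.1383 -0.2103] [0.1425 0.9364 0.6614]
```

View pics/top1.png

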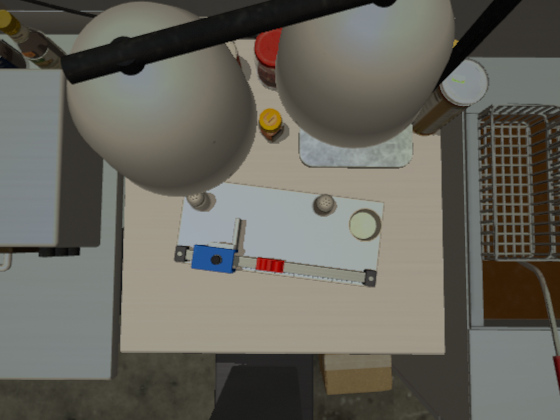

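View pics/side1.png

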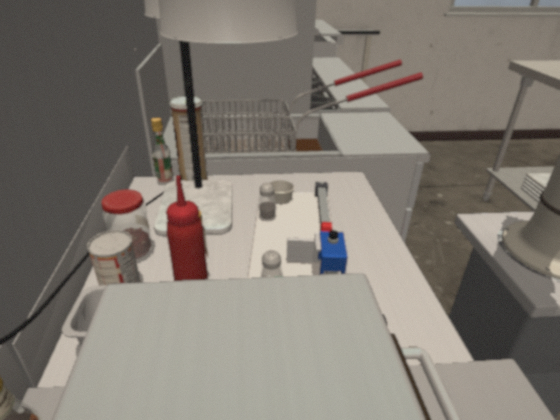

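```bash
cat > b.py <<'E'
from h import *
np.set_printoptions(precision=4,suppress=True)
# point cloud fit: blue carriage, red clamp, board
for cam in ['top','side']:
    st,im,d=look(cam); c,Rw,o=ext(cam,st)
    v,u=np.indices(d.shape); P=np.stack([(u-c['cx'])/c['fx']*d,(v-c['cy'])/c['fy']*d,d],-1)@Rw.T+o
    hsv=cv2.cvtColor(im,cv2.COLOR_RGB2HSV); ok=(d>0)&(abs(P[...,0]-.57)<.25)&(abs(P[...,1]+.05)<.3)
    H,S=hsv[...,0],hsv[...,1]
    for n,m in [('blue',(H>95)&(H<130)&(S>120)),('red',((H<8)|(H>172))&(S>120))]:
        q=P[m&ok&(P[...,2]<.12)&(P[...,2]>.02)]
        print(cam,n,len(q),np.percentile(q,[3,50,97],axis=0).round(3).tolist())
    q=P[ok&(abs(P[...,2]-.015)<.006)][:,:2]; 
    r=cv2.minAreaRect(q.astype(np.float32)*1000); print(cam,'board',r)
    q=P[ok&(abs(P[...,2]-.045)<.005)&(P[...,0]<.54)][:,:2]
    l=cv2.fitLine(q.astype(np.float32),cv2.DIST_HUBER,0,.01,.01).ravel(); print('rail',l,len(q))
E
python3 b.py
```

```text
top blue 876 [[0.498, 0.03, 0.09], [0.521, 0.069, 0.094], [0.542, 0.102, 0.097]]
top red 323 [[0.495, -0.066, 0.043], [0.506, -0.042, 0.049], [0.518, -0.016, 0.059]]
top board ((655.1781616210938, -95.7794189453125), (472.2472229003906, 350.0712890625), 82.94657135009766)
rail [ 0.1206  0.9927  0.4999 -0.0891] 1398
side blue 778 [[0.501, 0.038, 0.06], [0.524, 0.098, 0.093], [0.544, 0.107, 0.095]]
side red 1329 [[0.505, -0.048, 0.034], [0.78, 0.079, 0.075], [0.812, 0.084, 0.117]]
side board ((644.7198486328125, -136.84005737304688), (412.91375732421875, 361.689208984375), 87.69056701660156)
rail [ 0.1409  0.99    0.4969 -0.1157] 430
```

```bash
cat > c.py <<'E'
from h import *
np.set_printoptions(precision=3,suppress=True,linewidth=150)
st,im,d=look('top'); c,Rw,o=ext('top',st)
v,u=np.indices(d.shape); P=np.stack([(u-c['cx'])/c['fx']*d,(v-c['cy'])/c['fy']*d,d],-1)@Rw.T+o
P=P[d>0]
print('cam',o)
xs=np.arange(0,1.0,.1); ys=np.arange(-.3,.8,.1)
print('max z; rows x0.., cols y-.3..')
for x in xs: print(round(x,1),[round(float(q[:,2].max()),2) if len(q:=P[(abs(P[:,0]-x-.05)<.05)&(abs(P[:,1]-y-.05)<.05)]) else None for y in ys])
L=P[P[:,2]>.3]; print('high',np.percentile(L,[0,5,50,95,100],axis=0))
E
python3 c.py
```

```text
cam [ 0.545 -0.07   1.   ]
max z; rows x0.., cols y-.3..
0.0 [-0.51, -0.56, None, None, -0.75, -0.84, -0.84, -0.84, -0.84, -0.84, -0.85]
0.1 [-0.51, -0.23, -0.22, -0.22, -0.22, -0.84, -0.85, -0.84, -0.85, None, None]
0.2 [-0.51, -0.51, None, None, None, 0.03, 0.03, 0.03, 0.03, None, None]
0.3 [0.01, 0.01, 0.01, 0.01, 0.01, 0.03, 0.03, 0.03, 0.03, None, None]
0.4 [0.06, 0.05, 0.06, 0.1, 0.01, 0.03, 0.03, 0.03, 0.03, None, None]
0.5 [0.06, 0.06, 0.06, 0.12, 0.1, 0.23, 0.24, 0.22, 0.03, None, None]
0.6 [0.58, 0.61, 0.65, 0.65, 0.65, 0.23, 0.24, 0.23, -0.68, None, None]
0.7 [0.61, 0.65, 0.65, 0.65, 0.62, 0.23, 0.24, 0.23, -0.68, None, None]
0.8 [0.53, None, 0.14, 0.0, None, None, 0.24, 0.23, None, None, None]
0.9 [None, None, 0.14, 0.12, 0.1, 0.15, 0.23, 0.23, 0.04, None, None]
high [[ 0.602 -0.307  0.301]
 [ 0.621 -0.206  0.474]
 [ 0.69  -0.021  0.607]
 [ 0.746  0.089  0.651]
 [ 0.808  0.134  0.654]]
```

Call:
drive_tool --series '[[[0, 0, 0, 0, 0, -0.147], [-0.068, -0.085, 0, 0, 0, 0], [-0.068, -0.085, 0, 0, 0, 0], [-0.068, -0.085, 0, 0, 0, 0], [-0.068, -0.085, 0, 0, 0, 0], [-0.068, -0.085, 0, 0, 0, 0], [-0.068, -0.085, 0, 0, 0, 0], [-0.068, -0.085, 0, 0, 0, 0], [-0.068, -0.085, 0, 0, 0, 0], [-0.068, -0.085, 0, 0, 0, 0]]]' --gripper 0

```text
clock: 1.95
tool_pos: [0.3596, 0.2967, 0.2012]
eef_rot: [0.0, 0.061, 0.998, 0.0]
ft_force: [0.5, 0.4, 0.5]
grip_width: -0.0
grasp_force: 0.0
```

Call:
drive_tool --series '[[[-0.0355, -0.085, 0, 0, 0, 0], [-0.0355, -0.085, 0, 0, 0, 0], [-0.0355, -0.085, 0, 0, 0, 0], [-0.0355, -0.085, 0, 0, 0, 0], [-0.08, 0.0065, 0, 0, 0, 0], [-0.08, 0.0065, 0, 0, 0, 0], [-0.08, 0.0065, 0, 0, 0, 0], [-0.08, 0.0065, 0, 0, 0, 0], [0, 0, 0, 0, 0, 0]]]'

```text
clock: 2.85
tool_pos: [0.5307, 0.15, 0.2008]
eef_rot: [0.001, 0.062, 0.998, 0.0]
ft_force: [-0.4, -0.2, 0.8]
grip_width: 0.0002
grasp_force: 0.0
```

```bash
cat > d.py <<'E'
from h import *
np.set_printoptions(precision=4,suppress=True)
st,im,d=look('wrist','wrist1.png')
for n,z in [('push_wall',.0755),('pin',.045),('notch',.045)]:
    for x in bot.spot_point('wrist',n)[:2]: print(n,round(x['p'],2),np.round(x['location']),ray('wrist',st,*x['location'],z=z))
c,Rw,o=ext('wrist',st)
v,u=np.indices(d.shape); P=np.stack([(u-c['cx'])/c['fx']*d,(v-c['cy'])/c['fy']*d,d],-1)@Rw.T+o
hsv=cv2.cvtColor(im,cv2.COLOR_RGB2HSV);H,S=hsv[...,0],hsv[...,1]
a=np.array([.12,.993])
for n,m in [('blue',(H>95)&(H<130)&(S>120)&(d>0)),('red',((H<8)|(H>172))&(S>120)&(d>0))]:
    q=P[m&(P[...,2]<.11)]
    if len(q): print(n,len(q),np.percentile(q,[2,50,98],axis=0).tolist(),'along',np.percentile(q[:,:2]@a,[1,50,99]))
print(st['tool_pos'],np.array(st['tool_pos'][:2])@a,st['ft_force'])
E
python3 d.py
```

```text
push_wall 0.88 [182. 231.] [0.5215 0.1071 0.0755]
notch 0.62 [178.  74.] [ 0.5054 -0.0437  0.045 ]
blue 3765 [[0.4951631359412448, 0.03225824525299388, 0.09264119151377061], [0.5139716338923306, 0.07315222096891467, 0.0941150115200573], [0.5399937623179468, 0.10320581907368914, 0.0955616591074441]] along [0.0917 0.1349 0.1653]
red 1626 [[0.4918037816737874, -0.061770325131679654, 0.03336733813026066], [0.5037107892101638, -0.04059461224845426, 0.04854333114286302], [0.5181154917323284, -0.014101965666234381, 0.05853603715526676]] along [-0.0029  0.0202  0.0467]
[0.5307 0.15   0.2008] 0.21264548414137624 [-0.4146 -0.1592  0.7815]
```

View pics/wrist1.png

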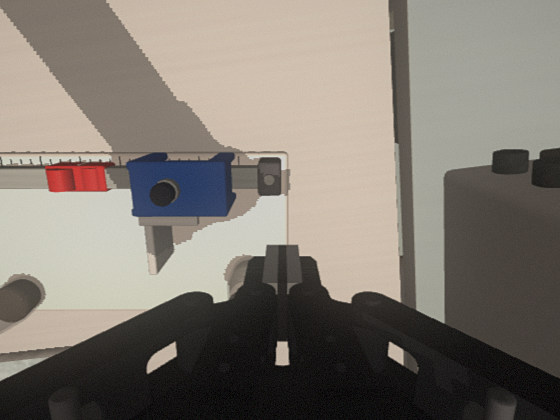

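Call:
drive_tool --series '[[[0, 0, 0.083, 0, 0, 0], [0, 0, 0.083, 0, 0, 0], [0, 0, 0.083, 0, 0, 0], [0, 0, 0.083, 0, 0, 0], [0, 0, 0, 0, 0, 0], [0, 0, 0, 0, 0, 0]]]'

```text
clock: 3.65
tool_pos: [0.5259, 0.1512, 0.0685]
eef_rot: [-0.001, 0.061, 0.998, -0.0]
ft_force: [-0.6, -0.3, -0.1]
grip_width: -0.0
grasp_force: 0.0
```

Call:
drive_tool --series '[[[0, -0.015, 0, 0, 0, 0], [0, -0.015, 0, 0, 0, 0], [0, -0.015, 0, 0, 0, 0], [0, 0, 0, 0, 0, 0]]]'

```text
clock: 4.05
tool_pos: [0.5252, 0.1314, 0.0689]
eef_rot: [0.001, 0.062, 0.998, -0.0]
ft_force: [-0.2, 0.0, 0.3]
grip_width: -0.0
grasp_force: 0.0
```

Call:
drive_tool --series '[[[0, -0.01, 0, 0, 0, 0], [0, -0.01, 0, 0, 0, 0], [0, -0.01, 0, 0, 0, 0], [0, -0.01, 0, 0, 0, 0], [0, -0.01, 0, 0, 0, 0], [0, -0.01, 0, 0, 0, 0], [0, -0.01, 0, 0, 0, 0]]]'

```text
clock: 4.75
tool_pos: [0.5211, 0.105, 0.0679]
eef_rot: [-0.0, 0.061, 0.998, 0.0]
ft_force: [-0.3, 0.7, -0.6]
grip_width: -0.0001
grasp_force: 0.0
```

Call:
drive_tool --series '[[[0, -0.01, 0, 0, 0, 0], [0, -0.01, 0, 0, 0, 0], [0, -0.01, 0, 0, 0, 0], [0, -0.01, 0, 0, 0, 0], [0, -0.01, 0, 0, 0, 0]]]'

```text
clock: 5.25
tool_pos: [0.5187, 0.0851, 0.068]
eef_rot: [-0.0, 0.061, 0.998, 0.0]
ft_force: [-0.1, 0.3, 0.0]
grip_width: 0.0002
grasp_force: 0.0
```

```bash
sed -i s/wrist1/wrist2/ d.py; python3 d.py
```

```text
push_wall 0.63 [249. 324.] [0.5241 0.1056 0.0755]
notch 0.96 [228.  68.] [ 0.5057 -0.0396  0.045 ]
blue 8393 [[0.49361066048323193, 0.029508607677252156, 0.09191931158834418], [0.506584533493149, 0.05870793644720679, 0.09403032359608562], [0.5298593180359636, 0.10443603885193413, 0.09536169185740322]] along [0.0904 0.1185 0.1662]
red 4707 [[0.49108000292038617, -0.06248742586326042, 0.028838698658022365], [0.5018712203632533, -0.04143015720143141, 0.0482054475451095], [0.5178559359172307, -0.013831622902708238, 0.058343506050211116]] along [-0.0047  0.0192  0.0468]
[0.5187 0.0851 0.068 ] 0.14674094432336793 [-0.0672  0.3345  0.0026]
```

View pics/wrist2.png

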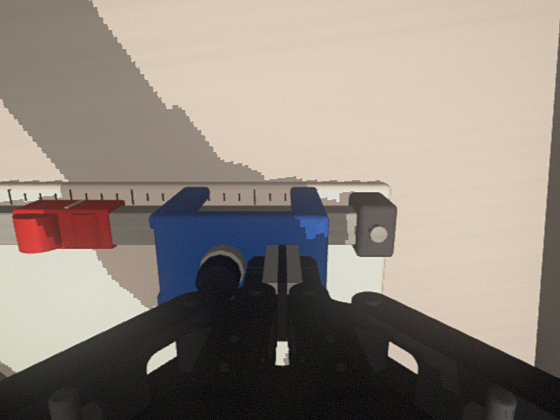

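```bash
cat > e.py <<'E'
from h import *
np.set_printoptions(precision=3,suppress=True,linewidth=160)
st,im,d=look('wrist'); c,Rw,o=ext('wrist',st)
p=Rw.T@(np.array(st['tool_pos'])-o); print('cam',o,'TCP in cam',p,'px row,col',p[1]/p[2]*c['fy']+c['cy'],p[0]/p[2]*c['fx']+c['cx'])
for r in range(200,330,10): print(r,[ray('wrist',st,r,u,depth=d[r,u]).round(3).tolist() for u in (240,275,290,315)])
print(st['tool_pos'],st['q'],st['ft_force'])
st,im,d=look('top','top2.png')
cv2.imwrite('pics/top2.png',cv2.resize(im[200:310,150:300,::-1],None,fx=4,fy=4))
c,Rw,o=ext('top',st)
v,u=np.indices(d.shape); P=np.stack([(u-c['cx'])/c['fx']*d,(v-c['cy'])/c['fy']*d,d],-1)@Rw.T+o
hsv=cv2.cvtColor(im,cv2.COLOR_RGB2HSV);H,S=hsv[...,0],hsv[...,1]
q=P[(H>95)&(H<130)&(S>120)&(P[...,2]<.12)&(P[...,2]>.02)]
print(len(q),np.percentile(q,[3,50,97],axis=0))
E
python3 e.py
```

```text
cam [0.453 0.093 0.242] TCP in cam [-0.     0.018  0.185] px row,col 238.13605006770354 281.8118286617349
200 [[0.508, 0.059, 0.016], [0.512, 0.082, 0.015], [0.501, 0.092, 0.06], [0.501, 0.105, 0.068]]
210 [[0.508, 0.062, 0.041], [0.511, 0.082, 0.04], [0.512, 0.091, 0.041], [0.501, 0.103, 0.085]]
220 [[0.498, 0.069, 0.094], [0.5, 0.085, 0.093], [0.501, 0.091, 0.094], [0.502, 0.102, 0.094]]
230 [[0.503, 0.069, 0.094], [0.505, 0.084, 0.093], [0.506, 0.091, 0.094], [0.507, 0.102, 0.095]]
240 [[0.508, 0.068, 0.093], [0.509, 0.083, 0.094], [0.51, 0.09, 0.094], [0.512, 0.101, 0.094]]
250 [[0.512, 0.067, 0.094], [0.508, 0.084, 0.11], [0.509, 0.09, 0.108], [0.516, 0.101, 0.094]]
260 [[0.514, 0.068, 0.101], [0.508, 0.084, 0.12], [0.508, 0.09, 0.12], [0.521, 0.1, 0.094]]
270 [[0.518, 0.067, 0.102], [0.508, 0.084, 0.128], [0.509, 0.09, 0.128], [0.513, 0.099, 0.12]]
280 [[0.524, 0.066, 0.1], [0.507, 0.085, 0.137], [0.509, 0.089, 0.134], [0.513, 0.098, 0.128]]
290 [[0.506, 0.074, 0.143], [0.51, 0.084, 0.137], [0.507, 0.089, 0.144], [0.507, 0.097, 0.146]]
300 [[0.506, 0.075, 0.149], [0.51, 0.084, 0.145], [0.508, 0.089, 0.149], [0.508, 0.096, 0.15]]
310 [[0.506, 0.075, 0.154], [0.512, 0.084, 0.146], [0.51, 0.089, 0.15], [0.508, 0.096, 0.155]]
320 [[0.502, 0.077, 0.166], [0.516, 0.084, 0.146], [0.515, 0.088, 0.148], [0.504, 0.095, 0.166]]
[0.519 0.085 0.068] [-0.107  0.431 -0.131  1.976  0.081  0.74   1.163] [-0.48   0.42   0.093]
362 [[0.496 0.028 0.071]
 [0.534 0.05  0.094]
 [0.903 0.484 0.106]]
```

View pics/top2.png

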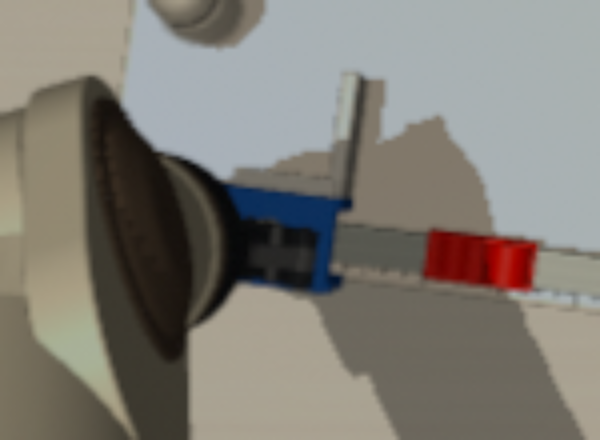

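Call:
drive_tool --series '[[[0, 0, -0.05, 0, 0, 0], [0, 0.035, 0, 0, 0, 0], [0, 0.035, 0, 0, 0, 0], [0, 0.035, 0, 0, 0, 0], [0, 0.02, 0, 0, 0, 0], [0, 0, 0, 0, 0, 0], [0, 0, 0, 0, 0, 0]]]'

```text
clock: 6.25
tool_pos: [0.5245, 0.1351, 0.0875]
eef_rot: [-0.0, 0.061, 0.998, -0.0]
ft_force: [0.1, 1.1, 0.5]
grip_width: 0.0002
grasp_force: 0.0
```

```bash
cat > f.py <<'E'
from h import *
np.set_printoptions(precision=3,suppress=True,linewidth=160)
import sys
st,im,d=look('wrist',sys.argv[1]); 
print(st['tool_pos'],st['ft_force'])
for r in range(235,300,5): print(r,[ray('wrist',st,r,u,depth=d[r,u]).round(3).tolist() for u in (258,268,275,290,298,308)])
c,Rw,o=ext('wrist',st); print(c, 'optical axis', Rw[:,2])
E
python3 f.py wrist3.png
```

```text
[0.524 0.135 0.087] [0.06  1.121 0.511]
235 [[0.547, 0.115, 0.016], [0.548, 0.122, 0.016], [0.535, 0.13, 0.053], [0.536, 0.139, 0.052], [0.537, 0.144, 0.051], [0.551, 0.151, 0.016]]
240 [[0.551, 0.114, 0.016], [0.551, 0.122, 0.016], [0.538, 0.129, 0.052], [0.539, 0.138, 0.052], [0.54, 0.143, 0.052], [0.555, 0.151, 0.015]]
245 [[0.554, 0.114, 0.017], [0.513, 0.131, 0.125], [0.513, 0.134, 0.124], [0.514, 0.14, 0.123], [0.558, 0.143, 0.016], [0.559, 0.15, 0.016]]
250 [[0.558, 0.113, 0.016], [0.513, 0.131, 0.13], [0.513, 0.134, 0.129], [0.514, 0.14, 0.13], [0.514, 0.143, 0.13], [0.563, 0.15, 0.015]]
255 [[0.563, 0.113, 0.015], [0.513, 0.131, 0.134], [0.514, 0.134, 0.133], [0.514, 0.14, 0.134], [0.515, 0.143, 0.134], [0.567, 0.15, 0.015]]
260 [[0.517, 0.127, 0.13], [0.514, 0.131, 0.138], [0.514, 0.134, 0.139], [0.514, 0.139, 0.139], [0.515, 0.142, 0.138], [0.52, 0.146, 0.129]]
265 [[0.517, 0.127, 0.134], [0.513, 0.131, 0.143], [0.513, 0.134, 0.144], [0.514, 0.139, 0.143], [0.515, 0.142, 0.143], [0.519, 0.146, 0.134]]
270 [[0.517, 0.127, 0.139], [0.514, 0.132, 0.147], [0.514, 0.134, 0.147]
[... 397 characters left out ...]
 0.16], [0.515, 0.134, 0.156], [0.515, 0.139, 0.156], [0.514, 0.142, 0.16], [0.512, 0.145, 0.164]]
290 [[0.511, 0.13, 0.165], [0.513, 0.132, 0.162], [0.516, 0.134, 0.156], [0.513, 0.139, 0.163], [0.513, 0.142, 0.164], [0.512, 0.145, 0.166]]
295 [[0.512, 0.13, 0.166], [0.513, 0.132, 0.166], [0.514, 0.134, 0.165], [0.513, 0.139, 0.166], [0.514, 0.141, 0.166], [0.514, 0.144, 0.166]]
{'fx': 355.9128489441014, 'fy': 355.9128489441014, 'cx': 281.8899411627978, 'cy': 203.58741368786616, 'T_tool_cam': array([[ 0.001, -0.965, -0.262,  0.066],
       [ 1.   ,  0.001,  0.   ,  0.   ],
       [ 0.   , -0.262,  0.965, -0.174],
       [ 0.   ,  0.   ,  0.   ,  1.   ]])} optical axis [ 0.259 -0.032 -0.965]
```

View pics/wrist3.png

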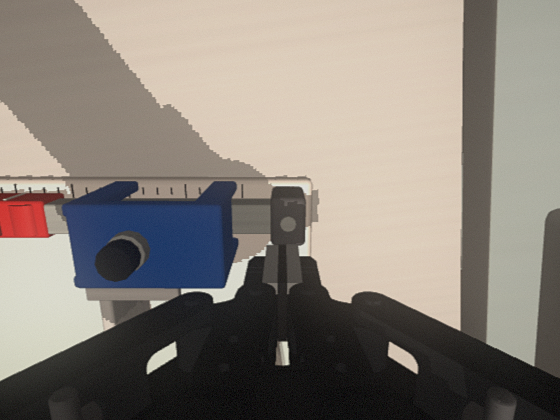

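Call:
drive_tool --series '[[[0, 0, 0.057, 0, 0, 0], [0, 0, 0.057, 0, 0, 0], [0, -0.01, 0, 0, 0, 0], [0, -0.01, 0, 0, 0, 0], [0, -0.01, 0, 0, 0, 0], [0, 0, 0, 0, 0, 0]]]'

```text
clock: 6.9
tool_pos: [0.5243, 0.122, 0.0435]
eef_rot: [0.001, 0.062, 0.998, -0.0]
ft_force: [1.6, -0.1, -1.0]
grip_width: -0.0002
grasp_force: 0.0
```

Call:
drive_tool --series '[[[0, -0.008, 0, 0, 0, 0], [0, -0.008, 0, 0, 0, 0], [0, -0.008, 0, 0, 0, 0], [0, -0.008, 0, 0, 0, 0], [0, -0.008, 0, 0, 0, 0], [0, -0.008, 0, 0, 0, 0]]]'

```text
clock: 7.5
tool_pos: [0.5211, 0.1039, 0.0424]
eef_rot: [0.0, 0.061, 0.998, 0.0]
ft_force: [0.6, 1.0, 1.6]
grip_width: 0.0005
grasp_force: 0.5
```

```bash
sed -i s/wrist2/wrist4/ d.py; python3 d.py
```

```text
push_wall 0.72 [272. 249.] [0.5225 0.0895 0.0755]
blue 14018 [[0.49097098178315857, 0.015185663750747768, 0.07028922535913854], [0.5046289792166706, 0.05271011064675364, 0.0939857586320065], [0.5299475086102758, 0.09050636845787423, 0.09533552368046745]] along [0.0758 0.1129 0.1517]
red 2345 [[0.4931648200094456, -0.04258062820480554, 0.027604330480432277], [0.5002923496404051, -0.026661556691349397, 0.047407892834390924], [0.517207459052303, -0.01274453846842906, 0.05076853710773276]] along [0.015  0.034  0.0475]
[0.5211 0.1039 0.0424] 0.16571403022483405 [0.6162 0.9897 1.5856]
```

View pics/wrist4.png

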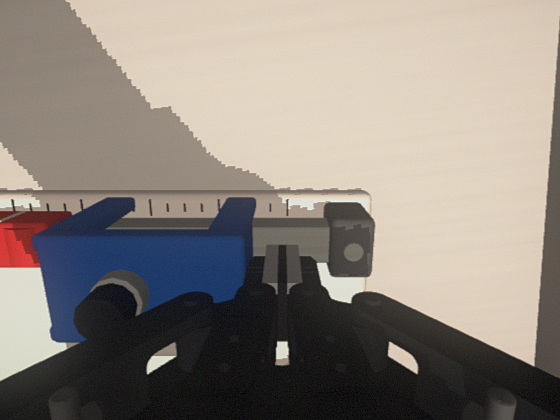

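Call:
drive_tool --series '[[[0, -0.015, 0, 0, 0, 0], [0, -0.015, 0, 0, 0, 0], [0, -0.015, 0, 0, 0, 0], [0, -0.015, 0, 0, 0, 0], [0, -0.015, 0, 0, 0, 0], [0, -0.015, 0, 0, 0, 0], [0, -0.015, 0, 0, 0, 0], [0, -0.015, 0, 0, 0, 0]]]'

```text
clock: 8.5
tool_pos: [0.515, 0.0559, 0.0424]
eef_rot: [-0.0, 0.061, 0.998, -0.0]
ft_force: [-0.6, 1.5, -0.9]
grip_width: 0.0003
grasp_force: 0.6
```

Call:
drive_tool --series '[[[0, -0.005, 0, 0, 0, 0], [0, -0.005, 0, 0, 0, 0], [0, -0.005, 0, 0, 0, 0], [0, -0.005, 0, 0, 0, 0]]]'

```text
clock: 8.9
tool_pos: [0.5144, 0.0486, 0.0425]
eef_rot: [0.0, 0.061, 0.998, 0.0]
ft_force: [0.3, 1.9, -1.0]
grip_width: -0.0002
grasp_force: 0.5
```

Call:
drive_tool --series '[[[0, -0.005, 0, 0, 0, 0], [0, -0.005, 0, 0, 0, 0], [0, 0, 0, 0, 0, 0]]]'

```text
clock: 9.2
tool_pos: [0.5138, 0.0441, 0.0424]
eef_rot: [0.0, 0.061, 0.998, -0.0]
ft_force: [0.3, -0.1, -0.2]
grip_width: 0.0001
grasp_force: 0.0
```

Call:
drive_tool --series '[[[0, -0.005, 0, 0, 0, 0], [0, -0.005, 0, 0, 0, 0]]]'

```text
clock: 9.4
tool_pos: [0.5135, 0.0414, 0.0425]
eef_rot: [0.0, 0.061, 0.998, 0.001]
ft_force: [0.4, 6.1, -1.1]
grip_width: 0.0001
grasp_force: 2.9
```

Call:
drive_tool --series '[[[0, -0.005, 0, 0, 0, 0]]]'

```text
clock: 9.5
tool_pos: [0.5134, 0.0408, 0.0425]
eef_rot: [0.0, 0.06, 0.998, 0.001]
ft_force: [0.7, 8.8, -1.3]
grip_width: 0.0003
grasp_force: 3.9
```

Call:
drive_tool --series '[[[0, -0.005, 0, 0, 0, 0]]]'

```text
clock: 9.6
tool_pos: [0.5132, 0.0392, 0.0425]
eef_rot: [0.0, 0.06, 0.998, 0.001]
ft_force: [2.1, 7.2, -0.9]
grip_width: 0.0001
grasp_force: 3.3
```

Call:
drive_tool --series '[[[0, -0.005, 0, 0, 0, 0]]]'

```text
clock: 9.7
tool_pos: [0.5129, 0.0368, 0.0425]
eef_rot: [0.0, 0.06, 0.998, 0.001]
ft_force: [0.7, 4.8, -1.5]
grip_width: -0.0003
grasp_force: 2.4
```

Call:
drive_tool --series '[[[0, -0.005, 0, 0, 0, 0]]]'

```text
clock: 9.8
tool_pos: [0.5126, 0.034, 0.0425]
eef_rot: [0.0, 0.06, 0.998, 0.001]
ft_force: [0.4, 2.6, -1.7]
grip_width: -0.0001
grasp_force: 1.5
```

Call:
drive_tool --series '[[[0, -0.005, 0, 0, 0, 0]]]'

```text
clock: 9.9
tool_pos: [0.5121, 0.0307, 0.0425]
eef_rot: [0.0, 0.061, 0.998, 0.0]
ft_force: [0.6, 0.7, 0.8]
grip_width: 0.0001
grasp_force: 0.5
```

Call:
drive_tool --series '[[[0, -0.004, 0, 0, 0, 0]]]'

```text
clock: 10.0
tool_pos: [0.5117, 0.028, 0.0424]
eef_rot: [-0.0, 0.061, 0.998, -0.0]
ft_force: [0.3, 0.2, -0.1]
grip_width: 0.0001
grasp_force: 0.0
```

Call:
drive_tool --series '[[[0, 0, 0, 0, 0, 0], [0, 0, 0, 0, 0, 0]]]'

```text
clock: 10.2
tool_pos: [0.5117, 0.0282, 0.0423]
eef_rot: [-0.0, 0.062, 0.998, -0.0]
ft_force: [0.4, -0.2, -0.0]
grip_width: 0.0002
grasp_force: 0.0
```

```bash
sed -i s/wrist4/wrist5/ d.py; python3 d.py
```

```text
push_wall 0.82 [273. 234.] [0.5128 0.0071 0.0755]
notch 0.35 [384. 413.] [0.609  0.0929 0.045 ]
blue 14712 [[0.48154892523980564, -0.06712366567397093, 0.06720733565321318], [0.4955456689790928, -0.026912404261634992, 0.09395008634280588], [0.521552002233966, 0.008392547725109348, 0.0952958724048902]] along [-0.0073  0.0331  0.0688]
red 1612 [[0.4910158777962539, -0.06197201356672949, 0.027033939462758467], [0.4943687419082742, -0.03957657216141773, 0.043722161911468896], [0.4980151466459138, -0.015322078823089396, 0.048900473804879226]] along [-0.0039  0.0201  0.045 ]
[0.5117 0.0282 0.0423] 0.08942800295060885 [ 0.4011 -0.1812 -0.0059]
```

View pics/wrist5.png

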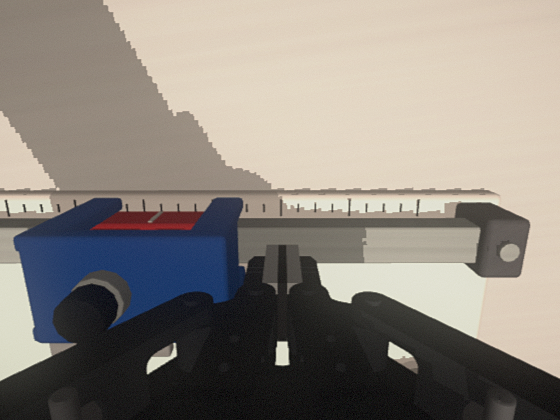

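The carriage (face at column 238) has sprung about 8 mm ahead of the fingers (column 248) and sits over the red clamp, with no contact force. I'm clearing the hand now.

Call:
drive_tool --series '[[[0, 0.05, 0, 0, 0, 0], [0, 0.05, 0, 0, 0, 0], [0, 0, -0.1, 0, 0, 0], [0, 0, -0.1, 0, 0, 0], [0, 0, -0.1, 0, 0, 0], [0, 0, 0, 0, 0, 0], [0, 0, 0, 0, 0, 0], [0, 0, 0, 0, 0, 0]]]'

```text
clock: 11.2
tool_pos: [0.5157, 0.0685, 0.1614]
eef_rot: [-0.001, 0.061, 0.998, -0.0]
ft_force: [-0.0, 0.3, -0.7]
grip_width: 0.0001
grasp_force: 0.0
```

```bash
sed -i s/wrist5/wrist6/ d.py; python3 d.py
```

```text
push_wall 0.85 [202. 201.] [0.5116 0.0071 0.0755]
blue 5055 [[0.4839059824204818, -0.06747711473961225, 0.09262835900233635], [0.5028116487500449, -0.023454536321023775, 0.0940822846097672], [0.5280973849457844, 0.006366698902009574, 0.09539914661418328]] along [-0.007   0.0375  0.0675]
[0.5157 0.0685 0.1614] 0.1299261260663784 [-0.0333  0.3233 -0.6551]
```

View pics/wrist6.png

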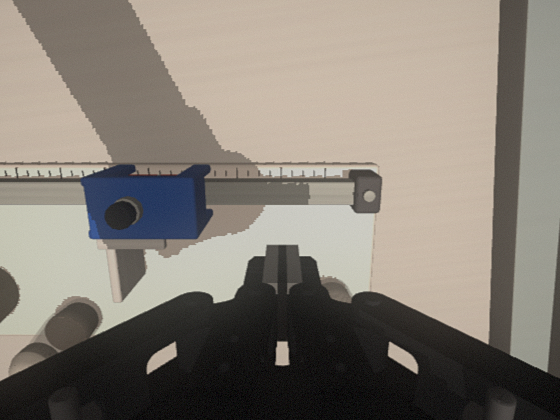

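The carriage (85–210, 165–240) sits over the clamp where it was left, the hand is clear and the mills are standing, so I'm handing in.

```bash
python3 -c "
from cell import bot; print(bot.job_done())"
```

```text
the job is handed in; nothing more can be done
None
```

The job is handed in, verdict not shown: the push rose to about 9 N, fell away, and the carriage sprang ahead of the fingers to rest over the clamp, hand clear; on the first approach the reported grasp point was inside the carriage "straddle" zone (no force, nothing moved), because the fingertips sit about 36 mm short of the reported TCP by wrist depth, so I lowered the hand and pushed again.

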